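Shut off the basin tap and centre its spout

TASK

Somebody has left the wash basin's three-hole tap with both levers open and the spout swung out to the left. Push the spout back with a fingertip until it points straight ahead, its outlet over the middle of the waste, and push each lever round until it is fully shut, the left one pointing straight out to the left and the right one straight out to the right. Only push: do not pinch the levers or the spout's arm, and leave the toiletries where they are.

Things in the scene. Friction and masses are not known exactly. Their poses are not given: they have to be found in the camera images.
- basin: white ceramic counter-top basin, fixed, 400 (x) by 640 (y) by 110 mm. Origin: centre of its underside on the counter; x points away from the robot to the tap, y left. Bowl open from x -175 to 60 mm, |y| < 295 mm, floor 25 mm up; flat tap ledge (110 mm up) from x 60 to 200 mm. On it a chrome three-hole tap: a swivel spout in the middle, a lever valve 125 mm to either side, all axes at x 125 mm
- left_lever (a joint): turn of the left valve lever, rad. 0 = shut, against its stop, the lever pointing straight out to the left (basin +y); grows as it swings towards the bowl; 1.57 = fully open, pointing over the bowl (basin -x). It stays where it is left; a push of about 4 N, 55 mm out from the axis, turns it.
- left_lever_axis (a point): point on the left valve's upright turning axis at the mid-height of the lever blade; in the basin's frame always (0.125, 0.125, 0.172). In the rules left_lever_c2 and _c3 are the two long side faces of this lever's blade; c2 (facing the bowl when shut) is the one to push on.
- left_lever_tip (a point): centre of the left lever at its outer end, at the blade mid-height, 82 mm from the axis. The chromed blade is 17 mm wide (the end 15 mm, rounded), 10 mm thick, top 177 mm and underside 167 mm above the counter, and starts from a round 38 mm cap on the axis (top 178 mm). The ledge lies 57 mm below the blade.
- right_lever (a joint): turn of the right valve lever, rad. 0 = shut, against its stop, the lever pointing straight out to the right (basin -y); grows as it swings towards the bowl; 1.57 = fully open, pointing over the bowl (basin -x). It stays where it is left; a push of about 4 N, 55 mm out from the axis, turns it.
- right_lever_axis (a point): point on the right valve's upright turning axis at the mid-height of the lever blade; in the basin's frame always (0.125, -0.125, 0.172). In the rules right_lever_c2 and _c3 are the two long side faces of this lever's blade; c2 (facing the bowl when shut) is the one to push on.
- right_lever_tip (a point): centre of the right lever at its outer end, at the blade mid-height, 82 mm from the axis. The chromed blade is 17 mm wide (the end 15 mm, rounded), 10 mm thick, top 177 mm and underside 167 mm above the counter, and starts from a round 38 mm cap on the axis (top 178 mm). The ledge lies 57 mm below the blade.
- spout (a joint): turn of the swivel spout, rad. 0 = pointing straight ahead over the waste (basin -x); positive = swung out to the left (+y side) as seen from the robot, negative = to the right. It stays where it is left; a push of about 3 N, 100 mm out, turns it. It has no stop in the middle (limits at -1.3 and 1.3).
- spout_axis (a point): point on the spout's upright turning axis at the mid-height of its level arm; in the basin's frame always (0.125, 0, 0.265). In the rules spout_c4 and spout_c5 are the left and right side faces of this arm. Swung to the left it stands above the left lever and can be in the gripper's way there.
- outlet (a point): centre of the spout's round outlet, facing down, 135 mm from the axis and 26 mm below the arm's mid-height. The arm is a level bar 26 mm wide and 16 mm thick, top 273 mm and underside 257 mm above the counter, on a 26 mm round post; the 22 mm wide outlet nozzle hangs under its outer end.
- waste (a point): top centre of the round chromed waste (68 mm flange, domed plug) in the bowl's floor, 39 mm above the counter; straight under the outlet when the spout points straight ahead
- mug: blue plastic mug, 72 mm wide, 85 mm high, standing on the ledge's left end; origin centre of its underside. Not to be disturbed.
- soap_dish: aluminium soap dish 75 by 105 by 20 mm on the ledge's right end; origin centre of its underside. Not to be disturbed.
- soap: cream bar of soap 50 by 78 by 24 mm lying in the dish; origin centre of its underside. Not to be disturbed.
- cream_jar: small amber jar, 38 mm wide, 42 mm high, on the ledge behind and between the left valve and the spout; origin centre of its underside. Not to be disturbed.
- pump_bottle: white pump bottle, 66 mm wide, 173 mm high, on the counter beside the basin; origin centre of its underside. Not to be disturbed.
- nail_brush: wooden hand brush 165 mm long, 36 mm wide, 24 mm high, lying on the counter; origin at the middle of its length, on the counter. Not to be disturbed.
- paste_box: white toothpaste carton 45 by 165 by 36 mm lying on the counter; origin centre of its underside. Not to be disturbed.

How it is judged:
By the outcome, as a careful person would: the job done as asked, in the order asked, and still so for the second after the job is handed in, with the robot touching nothing.
It also fails if it takes over 64 s, if anything falls off the work surface, if the arm or the gripper's body presses on something with over 40 N, if the wrist force passes 120 N, or if a joint passes its speed limit or range.

ROBOT

A 6-joint arm with a two-finger parallel gripper is mounted at the origin on the work surface. World frame = base frame: x ahead of the robot, y to its left, z up, the work surface at z = 0. Lengths are in m, angles in rad, forces in N, time in s.
With the tool pointing down it reaches from about 0.425 to 0.95 m from the base axis. Payload 3.5 kg.
Tool frame: the origin (TCP) lies on the centre line of the jaws, within the pads' length; the fingertips stand 25 mm ahead of it and the grasp point (between the pads) lies 6 mm ahead of it; z points along the fingers, y is the line along which they close (so a half turn about z gives the same grasp; the last joint's range is limited). The gripper opens to 85 mm and grips with 20 to 120 N. Pads are 22 mm wide; open, the fingers measure 114 mm over their backs; the gripper's body (76 mm by 85 mm) begins 54 mm behind the grasp point. The pads swing forward as they close: fully open they stand 13 mm farther back than shut.
Start: joints at [-1.362, 0.286, 1.577, -0, 1.279, -0.15], TCP at [0.237, -0.632, 0.256] pointing down, gripper open.
Joint ranges: [-2.77, 2.77], [-0.9, 2.22], [0.21, 2.48], [-1.53, 4.67], [0.24, 2.81], [-2.84, 2.84]. Speed limits (rad/s): [2.79, 2.79, 3.14, 3.14, 3.14, 3.14].

INTERFACE

Orientations are given as a 3x3 rotation matrix whose columns are the frame's x, y, z axes.
In Python, from cell import monitor, grab_frame, camera_model, ctrl gives the robot as it stands.
- The arm moves only by the tool drive_tool, never from a script. Its argument "plan" is a list of rows, each a list of 2 entries, a list of its own where there are three numbers: the shift along the tool's x, y, z as a fraction of full scale, then the turn, a rotation vector about the tool's x, y, z as a fraction of full scale. A call has 1 to 5 rows; each row is the pose to reach, as a shift and turn from the pose commanded when the call began, along the tool's axes at that moment, turning the shorter way round; what a row does not reach only later rows make up. Full scale, the value 1, is 40 cm for a shift and pi rad for a turn. A row lasts 1/12 s, in which the tool goes at most 41.7 mm and 7.16 degrees, less where a joint would pass 70% of its speed; a pose out of reach is approached as far as the arm can. A call with a number of a shift or a turn outside -1 to 1 is refused whole. A call with a gripper value outside its range is refused whole. "gripper" is the closure, from -1 (fully open) to 1 (shut), set as the call begins (left out, the last holds). The fingers move at their own pace and stop on an object; the grip force is fixed at half the most. Time passes only in rows, so rows that repeat a pose let the fingers close. It gives the time, the measured TCP pose, the force, the opening and the grip force at its end, in the units of the state.
- monitor.observe(): the state, without advancing time (a new reading comes with each control period).
- grab_frame(name): name is "side" or "top"; returns the picture (400x640x3 uint8, blue, green, red); there is no depth.
- camera_model(name): a dict with "camera_matrix" (3x3 intrinsics, pixels), "D" ([k1, k2, p1, p2, k3] as OpenCV has them; the pictures are not rectified), "T" (4x4, takes a point from camera to world coordinates). Camera axes: x right, y down, z forward; pixel columns grow to the right and rows downward; lengths in m; the calibration is good to about 2 mm. A picture is of the moment at which its call begins. camera_model takes no time and is no camera call.
- ctrl.hand_in(): hands the job in; it is judged then, once.
The state is a dict: "time_s": time; "joints": joint angles; "joint_vel": joint speeds; "effort": joint torques, N m; "ee_pos": TCP position; "eef_rot": TCP orientation; "force": force on the tool from outside, world axes, zero at the start; "moment": the same for the moment, N m; "opening": opening from 0.0 (shut) to 1.0 (fully open); "grasp_force": force on a finger pad.
Only numpy, scipy, OpenCV 4.12 (cv2) and the standard library are available. Lean on these libraries where they do the work, as an engineer would, in place of code of your own. Each camera call takes 0.05 s, during which the arm holds its last target. There are 200 camera calls.

## Working session

There is one attempt and no reset: what is moved stays moved. The work goes in short steps, Python scripts to look and compute and a tool call to move; the robot and the scene stay as the last step left them, time stands still between calls to the robot, and variables do not carry over. Pictures are saved under pics/ and viewed, at most 10 in all, crops included, and the job is handed in when it is done.

Besides the shell and the picture viewer there is one more tool, called after "Call:" as a command line: name --argument value ..., lists and objects as JSON in quotes. drive_tool: Moves the arm, as the interface text tells. Shift numbers are shares of 40 cm and turn numbers shares of pi rad, none past 1 either way. Its arguments: {"type":"object","properties":{"plan":{"type":"array","items":{"type":"array"}},"gripper":{"type":"number"}},"required":["plan"]}

```bash
mkdir -p pics; ls; python3 - <<'E'
from cell import monitor, grab_frame, camera_model
import cv2,numpy as np
np.set_printoptions(precision=4,suppress=True)
s=monitor.observe();print(s)
for n in("side","top"):
    cv2.imwrite(f"pics/{n}0.png",grab_frame(n)); m=camera_model(n);print(n,m)
E
```

```text
pics
{'time_s': 0.0, 'joints': array([-1.362 ,  0.2872,  1.5782,  0.    ,  1.2786, -0.15  ]), 'joint_vel': array([-0.0015, -0.0005, -0.0012,  0.0005,  0.0005, -0.0013]), 'effort': array([ -0.0007, -40.5982, -29.2623,  -0.0003,   0.006 ,  -0.    ]), 'ee_pos': array([ 0.2369, -0.6314,  0.2549]), 'eef_rot': array([[ 0.9363,  0.3511, -0.0005],
       [ 0.3512, -0.9363,  0.0023],
       [ 0.0004, -0.0023, -1.    ]]), 'force': array([ 0.7187, -0.2633,  0.2846]), 'moment': array([-0.0327,  0.028 ,  0.023 ]), 'grasp_force': 0.0, 'opening': 1.002769831615639}
side {'camera_matrix': array([[512.9707,   0.    , 319.3453],
       [  0.    , 512.9707, 201.3029],
       [  0.    ,   0.    ,   1.    ]]), 'D': array([-0.1217,  0.    ,  0.    ,  0.    ,  0.    ]), 'T': array([[-0.8935, -0.3551,  0.275 ,  0.0467],
       [-0.4491,  0.6976, -0.5583,  0.9544],
       [ 0.0064, -0.6223, -0.7828,  1.5182],
       [ 0.    ,  0.    ,  0.    ,  1.    ]])}
top {'camera_matrix': array([[464.1955,   0.    , 327.8634],
       [  0.    , 464.1955, 193.4742],
       [  0.    ,   0.    ,   1.    ]]), 'D': array([-0.0777,  0.    ,  0.    ,  0.    ,  0.    ]), 'T': array([[-0.0037, -0.9811,  0.1936,  0.2435],
       [-1.    ,  0.0045,  0.0035, -0.0075],
       [-0.0043, -0.1936, -0.9811,  1.5741],
       [ 0.    ,  0.    ,  0.    ,  1.    ]])}
```

View pics/top0.png

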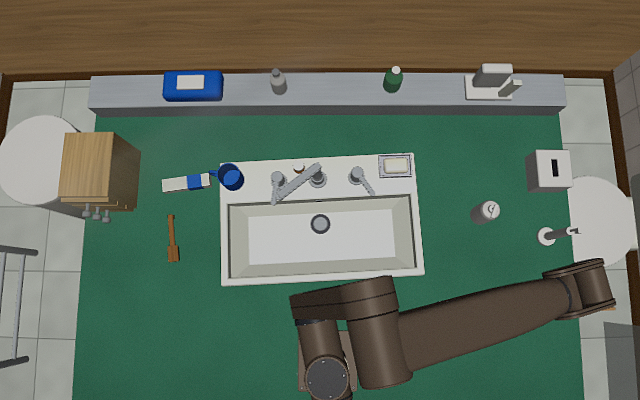

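View pics/side0.png

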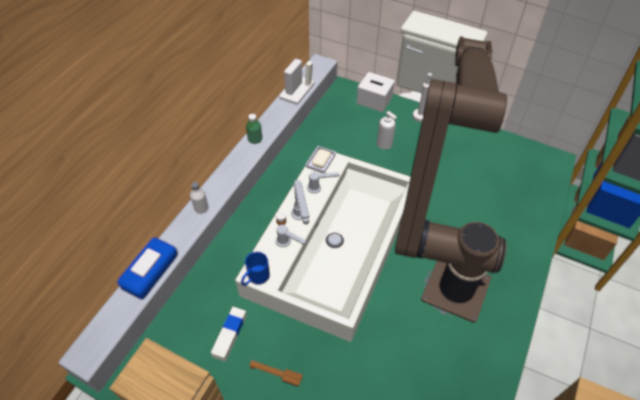

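The top view shows the basin at columns 220-424 and rows 153-285. The spout axis is near (317,178) with the outlet near (274,200), the lever caps are near (278,178) and (357,175), and the waste is at (320,224). The side view shows the same parts with the spout tip near (306,220). I'll zoom in on both.

```bash
python3 - <<'E'
import cv2
t=cv2.imread("pics/top0.png")[145:235,240:400]; cv2.imwrite("pics/topc.png",cv2.resize(t,None,fx=5,fy=5,interpolation=cv2.INTER_CUBIC))
t=cv2.imread("pics/side0.png")[150:260,240:370]; cv2.imwrite("pics/sidec.png",cv2.resize(t,None,fx=5,fy=5,interpolation=cv2.INTER_CUBIC))
E
```

```text
(no output)
```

View pics/topc.png

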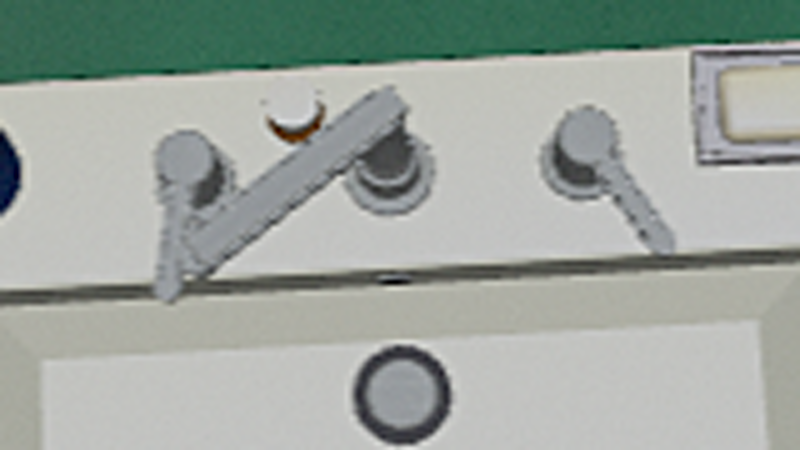

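View pics/sidec.png

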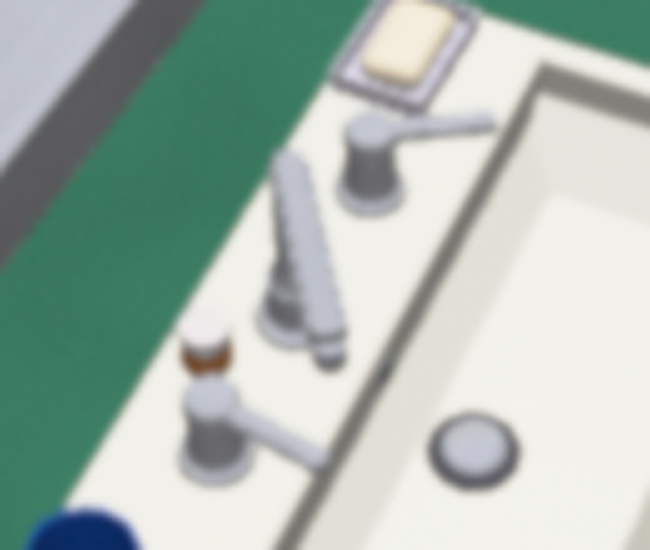

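The zoomed crops give clear positions for the caps, lever tips, spout ends and waste. I'll triangulate these points and fit the basin pose.

```bash
cat > h.py <<'E'
import cv2,numpy as np
from cell import camera_model
np.set_printoptions(precision=4,suppress=True)
def ray(n,uv):
    m=camera_model(n); p=cv2.undistortPoints(np.array([[uv]],float),m["camera_matrix"],m["D"])[0,0]
    T=m["T"]; d=T[:3,:3]@np.r_[p,1]; return T[:3,3],d/np.linalg.norm(d)
def plane(n,uv,z):
    o,d=ray(n,uv); return o+d*(z-o[2])/d[2]
def tri(ut,us):
    o,d=ray("top",ut);q,e=ray("side",us)
    k=np.linalg.lstsq(np.c_[d,-e],q-o,rcond=None)[0]
    a,b=o+d*k[0],q+e*k[1]; return (a+b)/2,np.linalg.norm(a-b)
T=lambda x,y:(240+x/5,145+y/5)
S=lambda x,y:(240+x/5,150+y/5)
E
python3 - <<'E'
from h import *
P=dict(lcap=(T(185,157),S(210,395),.178),ltip=(T(166,290),S(318,463),.177),rcap=(T(587,133),S(370,130),.178),rtip=(T(660,245),S(490,122),.177),
 waste=(T(402,395),S(474,450),.039),spend=(T(202,252),S(325,328),.273),spback=(T(388,98),S(288,160),.273))
R={}
for k,(t,s,z) in P.items():
    p,e=tri(t,s); a=plane("top",t,z);b=plane("side",s,z);R[k]=(a+b)/2
    print(k,p,round(e,4),"plane",a[:2],b[:2])
# basin rim contour
img=cv2.imread("pics/top0.png");hsv=cv2.cvtColor(img,cv2.COLOR_BGR2HSV)
m=((hsv[...,1]<40)&(hsv[...,2]>200)).astype(np.uint8); m[:150]=0;m[290:]=0;m[:,:215]=0;m[:,430:]=0
m=cv2.morphologyEx(m,cv2.MORPH_CLOSE,np.ones((5,5)))
c=max(cv2.findContours(m,0,2)[0],key=cv2.contourArea)
W=np.array([plane("top",q,.11)[:2] for q in c[:,0].astype(float)],np.float32)
r=cv2.minAreaRect(W);print(r)
u=R["lcap"]-R["rcap"];print("capdist",np.linalg.norm(u[:2]),"yaw",np.degrees(np.arctan2(-u[0],u[1])))
for a,b in(("lcap","ltip"),("rcap","rtip"),("spback","spend")):
    d=(R[b]-R[a])[:2];print(b,np.linalg.norm(d),np.degrees(np.arctan2(d[1],d[0])))
E
```

```text
lcap [0.5732 0.1544 0.1786] 0.0005 plane [0.5736 0.1546] [0.5732 0.154 ]
ltip [0.4903 0.1653 0.1716] 0.002 plane [0.4904 0.1649] [0.4875 0.1684]
rcap [ 0.5867 -0.0946  0.1763] 0.0029 plane [ 0.5877 -0.0942] [ 0.5845 -0.0933]
rtip [ 0.5152 -0.1382  0.1775] 0.0034 plane [ 0.517  -0.1379] [ 0.5137 -0.1388]
waste [0.4439 0.0233 0.0302] 0.0007 plane [0.4431 0.0232] [0.4412 0.0287]
spend [0.4975 0.1335 0.27  ] 0.0031 plane [0.4954 0.1328] [0.498  0.1356]
spback [0.5842 0.0262 0.2712] 0.0037 plane [0.5857 0.0265] [0.5815 0.0274]
((0.6019535064697266, -0.2523714601993561), (0.06392039358615875, 0.1261965036392212), 42.596771240234375)
capdist 0.24840069368263856 yaw 2.9261244510766793
ltip 0.08537736786866867 171.70575799848805
rtip 0.08359972405916391 -147.77709948517779
spend 0.1379985124315087 129.0150039968451
```

Call:
drive_tool --plan '[[[0.29,-0.31,-0.25],[0,0,0.0976]],[[0.29,-0.31,-0.25],[0,0,0.0976]],[[0.29,-0.31,-0.25],[0,0,0.0976]],[[0.29,-0.31,-0.25],[0,0,0.0976]],[[0.29,-0.31,-0.25],[0,0,0.0976]]]' --gripper 1

```text
time_s: 0.52
ee_pos: [0.303, -0.4729, 0.3579]
eef_rot: [[0.999, 0.053, 0.001], [0.053, -0.999, -0.0], [0.001, 0.0, -1.0]]
force: [0.8, -0.4, 0.9]
opening: 0.299
grasp_force: 0.0
```

```bash
cat > c.py <<'E'
from h import *
from cell import monitor
import sys
def go(*t):
    s=monitor.observe(); d=s["eef_rot"].T@(np.array(t)-s["ee_pos"]); print("pos",s["ee_pos"],"t",round(s["time_s"],2),"F",s["force"],"frac",d/0.4,"mm",1e3*np.linalg.norm(d))
if __name__=="__main__": go(*map(float,sys.argv[1:]))
E
python3 - <<'E'
from h import *
from cell import monitor
s=monitor.observe();print(s["eef_rot"],s["joints"],s["opening"])
for n in("top","side"):
    h=cv2.cvtColor(cv2.imread(f"pics/{n}0.png"),cv2.COLOR_BGR2HSV)
    m=((abs(h[...,0].astype(int)-112)<14)&(h[...,1]>150)).astype(np.uint8)
    for c in cv2.findContours(m,0,2)[0]:
        if cv2.contourArea(c)>150: 
            x,y,w,hh=cv2.boundingRect(c); print(n,(x,y,w,hh), plane(n,(x+w/2,y+hh/2),.19))
E
python3 c.py 0.56 0.142 0.36
```

```text
[[ 0.9986  0.0528  0.0009]
 [ 0.0528 -0.9986 -0.0004]
 [ 0.0009  0.0005 -1.    ]] [-1.1819 -0.0261  1.7381  0.0006  1.4289  0.336 ] 0.2989873372149737
top (187, 173, 17, 18) [0.5546 0.4047 0.19  ]
top (208, 163, 36, 28) [0.5698 0.3105 0.19  ]
top (163, 70, 61, 32) [0.8721 0.4295 0.19  ]
side (223, 315, 20, 18) [0.5317 0.5091 0.19  ]
side (245, 253, 23, 30) [0.5666 0.3217 0.19  ]
side (118, 238, 59, 60) [0.862  0.4748 0.19  ]
side (587, 181, 53, 47) [-0.3996 -0.4417  0.19  ]
pos [ 0.303  -0.4729  0.3579] t 0.52 F [ 0.8162 -0.446   0.8994] frac [ 0.7227 -1.5013 -0.0054] mm 666.4697465010235
```

Call:
drive_tool --plan '[[[0.18,-0.375,0],[0,0,0]],[[0.18,-0.375,0],[0,0,0]],[[0.18,-0.375,0],[0,0,0]],[[0.18,-0.375,0],[0,0,0]]]'

```text
time_s: 0.85
ee_pos: [0.3663, -0.3196, 0.3559]
eef_rot: [[0.999, 0.051, -0.0], [0.051, -0.999, 0.0], [-0.0, -0.0, -1.0]]
force: [0.5, -0.5, 0.6]
opening: 0.001
grasp_force: 0.0
```

Call:
drive_tool --plan '[[[0.18,-0.375,0],[0,0,0]],[[0.18,-0.375,0],[0,0,0]],[[0.18,-0.375,0],[0,0,0]],[[0.18,-0.375,0],[0,0,0]]]'

```text
time_s: 1.18
ee_pos: [0.4303, -0.1659, 0.356]
eef_rot: [[0.999, 0.052, -0.0], [0.052, -0.999, 0.0], [-0.0, -0.0, -1.0]]
force: [0.2, -0.6, -0.9]
opening: -0.001
grasp_force: 0.0
```

Call:
drive_tool --plan '[[[0.18,-0.375,0],[0,0,0]],[[0.18,-0.375,0],[0,0,0]],[[0.18,-0.375,0],[0,0,0]],[[0.18,-0.375,0],[0,0,0]]]'

```text
time_s: 1.52
ee_pos: [0.4944, -0.0123, 0.356]
eef_rot: [[0.999, 0.052, -0.0], [0.052, -0.999, 0.0], [-0.0, -0.0, -1.0]]
force: [1.1, -0.7, 1.4]
opening: 0.0
grasp_force: 0.0
```

Call:
drive_tool --plan '[[[0.18,-0.375,0],[0,0,0]],[[0.18,-0.375,0],[0,0,0]],[[0.18,-0.375,0],[0,0,0]],[[0.18,-0.375,0],[0,0,0]]]'

```text
time_s: 1.85
ee_pos: [0.5585, 0.1413, 0.3558]
eef_rot: [[0.999, 0.053, -0.001], [0.053, -0.999, -0.0], [-0.001, 0.0, -1.0]]
force: [-0.5, -1.0, 0.6]
opening: -0.0
grasp_force: 0.0
```

Call:
drive_tool --plan '[[[0,0,0.07],[0,0,0]],[[0,0,0.14],[0,0,0]],[[0,0,0.215],[0,0,0]],[[0,0,0.215],[0,0,0]]]'

```text
time_s: 2.18
ee_pos: [0.5547, 0.1393, 0.2622]
eef_rot: [[0.998, 0.053, -0.014], [0.053, -0.999, -0.001], [-0.014, 0.0, -1.0]]
force: [-0.6, -0.1, -2.1]
opening: -0.0
grasp_force: 0.0
```

```bash
cat > arc.py <<'E'
from h import *
from cell import monitor
def arc(axis,r,angs,side,half,extra):
    """TCP way-points pushing a bar of half width; angs bar directions deg; side +-1: pusher at ang+side*90"""
    s=monitor.observe();p0=s["ee_pos"];R=s["eef_rot"]
    for a in angs:
        a_=np.radians(a);n=a_+side*np.pi/2
        y=np.arctan2(R[1,1],R[0,1]);sup=.011*abs(np.sin(n-y))+.0145*abs(np.cos(n-y))
        p=np.array(axis)+r*np.array([np.cos(a_),np.sin(a_)])+(half+sup+extra)*np.array([np.cos(n),np.sin(n)])
        print(a,p,"frac",(R.T@(np.r_[p,p0[2]]-p0)/.4).round(4))
E
python3 - <<'E'
from arc import *
print(monitor.observe()["ee_pos"],monitor.observe()["force"])
arc((.5797,.0302),.1,[130,140,150,160,170,175,179,182.9],-1,.013,0)
E
```

```text
[0.5547 0.1393 0.2622] [-0.5794 -0.1392 -2.0833]
130 [0.5388 0.1264] frac [-0.0413  0.03    0.0006]
140 [0.5231 0.1183] frac [-0.0816  0.0481  0.0012]
150 [0.5087 0.1072] frac [-0.1191  0.074   0.0017]
160 [0.4962 0.0932] frac [-0.152   0.1072  0.0022]
170 [0.4864 0.0767] frac [-0.1788  0.1471  0.0026]
175 [0.4826 0.0677] frac [-0.1894  0.1691  0.0028]
179 [0.4802 0.0602] frac [-0.1963  0.1875  0.0029]
182.9 [0.4784 0.0526] frac [-0.2018  0.2061  0.0029]
```

Call:
drive_tool --plan '[[[-0.025,0.017,0],[0,0,0]],[[-0.051,0.034,0],[0,0,0]],[[-0.071,0.043,0],[0,0,0]],[[-0.091,0.053,0],[0,0,0]],[[-0.11,0.065,0],[0,0,0]]]'

```text
time_s: 2.6
ee_pos: [0.5165, 0.1105, 0.272]
eef_rot: [[0.999, 0.052, 0.005], [0.052, -0.999, 0.0], [0.005, -0.0, -1.0]]
force: [4.7, 1.1, 0.1]
opening: -0.001
grasp_force: 1.9
```

Call:
drive_tool --plan '[[[-0.019,0.014,0],[0,0,0]],[[-0.036,0.03,0],[0,0,0]],[[-0.052,0.047,0],[0,0,0]],[[-0.066,0.066,0],[0,0,0]],[[-0.066,0.066,0],[0,0,0]]]'

```text
time_s: 3.02
ee_pos: [0.4894, 0.0818, 0.2704]
eef_rot: [[0.999, 0.051, -0.003], [0.051, -0.999, -0.001], [-0.003, 0.001, -1.0]]
force: [0.1, -0.3, -0.2]
opening: -0.002
grasp_force: 0.0
```

```bash
cat > look.py <<'E'
import sys
from h import *
from cell import grab_frame
k=sys.argv[1]
t=grab_frame("top");s=grab_frame("side");cv2.imwrite(f"pics/t{k}.png",t);cv2.imwrite(f"pics/s{k}.png",s)
a=cv2.resize(t[145:235,240:400],None,fx=5,fy=5,interpolation=cv2.INTER_CUBIC)[:, :800]
cv2.imwrite(f"pics/tc{k}.png",a)
cv2.imwrite(f"pics/sc{k}.png",cv2.resize(s[150:260,240:370],None,fx=5,fy=5,interpolation=cv2.INTER_CUBIC))
E
python3 look.py 1; python3 -c "
from arc import *
s=monitor.observe();print(s['ee_pos'],s['force'])"
```

```text
[0.4897 0.0823 0.2697] [ 0.4562  0.7265 -0.7969]
```

View pics/sc1.png

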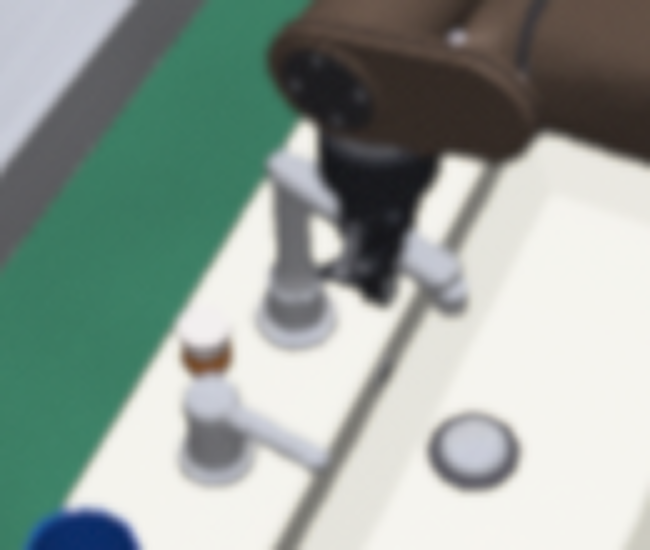

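The side view shows the spout being pushed round by the closed fingers. Its end is now near crop (452,275), which is full pixel (330,205). I'll work out its angle.

```bash
python3 - <<'E'
from h import *
ax=np.array([.5797,.0302])
for uv in ((452,275),(438,272),(460,265)):
    p=plane("side",S(*uv),.273)[:2];d=p-ax;print(p,np.linalg.norm(d),np.degrees(np.arctan2(d[1],d[0]))%360)
from arc import *
arc(ax,.1,[168,172,176,178,180,181,182.9],-1,.013,0)
E
```

```text
[0.4472 0.0639] 0.1367071878243764 165.73369972824537
[0.4559 0.0657] 0.1287469947107158 163.99714873619104
[0.4462 0.0546] 0.13567542196870513 169.6511663697631
168 [0.4881 0.0802] frac [-0.0042  0.0051  0.    ]
172 [0.4848 0.0732] frac [-0.0134  0.0222  0.0001]
176 [0.4819 0.0658] frac [-0.0214  0.0401  0.0001]
178 [0.4808 0.0621] frac [-0.0248  0.0493  0.0001]
180 [0.4797 0.0582] frac [-0.028   0.0588  0.0002]
181 [0.4792 0.0563] frac [-0.0294  0.0635  0.0002]
182.9 [0.4784 0.0526] frac [-0.0318  0.0726  0.0002]
```

Contact model agrees. I'll push to about 180° slowly, back off, move clear and measure.

Call:
drive_tool --plan '[[[-0.008,0.015,0],[0,0,0]],[[-0.015,0.028,0],[0,0,0]],[[-0.022,0.041,0],[0,0,0]],[[-0.028,0.057,0],[0,0,0]],[[-0.028,0.057,0],[0,0,0]]]'

```text
time_s: 3.53
ee_pos: [0.4803, 0.0586, 0.2702]
eef_rot: [[0.999, 0.051, -0.001], [0.051, -0.999, -0.001], [-0.001, 0.001, -1.0]]
force: [1.0, 1.0, -0.7]
opening: 0.0
grasp_force: 0.2
```

Call:
drive_tool --plan '[[[0,-0.1,0],[0,0,0]],[[0,-0.2,0],[0,0,0]],[[0,-0.3,0],[0,0,0]],[[0,-0.4,-0.1],[0,0,0]],[[0,-0.4,-0.1],[0,0,0]]]'

```text
time_s: 3.95
ee_pos: [0.4721, 0.2219, 0.3125]
eef_rot: [[0.998, 0.055, 0.001], [0.055, -0.998, -0.001], [0.001, 0.001, -1.0]]
force: [0.6, -0.7, 0.7]
opening: 0.001
grasp_force: 0.0
```

```bash
python3 look.py 2
```

```text
(no output)
```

View pics/t2.png

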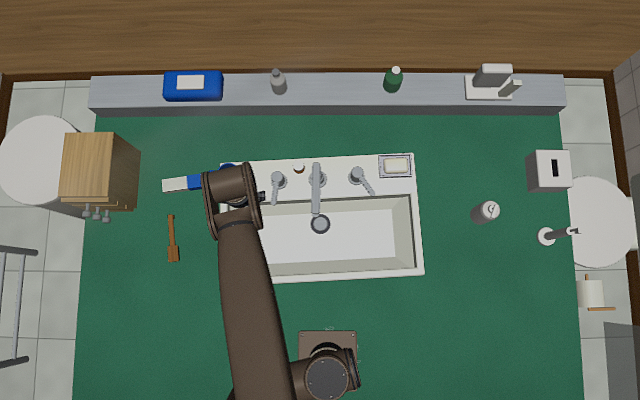

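The spout now points nearly straight ahead, from about (317,165) to (315,213), and the toiletries haven't moved. I'll measure its centreline.

```bash
cat > sp.py <<'E'
import sys
from h import *
img=cv2.imread(sys.argv[1])
g=cv2.GaussianBlur(img,(0,0),.7).astype(float)
L=[];M=[]
for r in list(range(166,211,1)):
    row=g[r,296:338].astype(np.float32)[None]
    w=cv2.resize(row,None,fx=10,fy=1,interpolation=cv2.INTER_CUBIC)[0]
    # chrome is blue-grey (B>R); basin is warm/neutral
    s=w[:,0]-w[:,2]
    idx=np.where(s>(s.max()+np.median(s))/2)[0]
    c=(idx[0]+idx[-1])/2/10+296-.45; wd=(idx[-1]-idx[0])/10
    p=plane("top",(c,r),.273);L.append([p[0],p[1],wd]);
L=np.array(L);print(L[::4])
k=abs(L[:,2]-np.median(L[:,2]))<1.2
f=np.polyfit(L[k,0],L[k,1],1);print(k.sum(),"dir deg",np.degrees(np.arctan(f[0])),"y at axis",np.polyval(f,.5797),"y at outlet",np.polyval(f,.445))
# back and front rim lines of the basin for yaw
gr=cv2.cvtColor(img,cv2.COLOR_BGR2HSV)
for nm,cols,r0,r1 in(("back",[c for c in range(262,372)],145,170),):
    q=[]
    for c in cols:
        s=cv2.resize(gr[r0:r1,c,1].astype(np.float32)[:,None],None,fx=1,fy=10,interpolation=cv2.INTER_CUBIC)[:,0]
        i=np.where(s<(s[:40].mean()+20)/2)[0][0]; q.append(plane("top",(c,r0+i/10-.45),.11)[:2])
    q=np.array(q);ff=np.polyfit(q[:,1],q[:,0],1);res=abs(q[:,0]-np.polyval(ff,q[:,1]));ff=np.polyfit(q[res<.002,1],q[res<.002,0],1)
    print("back yaw",-np.degrees(np.arctan(ff[0])),(res<.002).sum(),"x back at y=.03",np.polyval(ff,.034))
E
python3 sp.py pics/t2.png
```

```text
[[ 0.5815  0.0314  7.7   ]
 [ 0.5696  0.031   8.2   ]
 [ 0.5577  0.0271 13.1   ]
 [ 0.5459  0.0262 15.5   ]
 [ 0.5341  0.0273 15.5   ]
 [ 0.5223  0.0299  9.9   ]
 [ 0.5106  0.0322  7.7   ]
 [ 0.499   0.0323  8.4   ]
 [ 0.4874  0.0334  8.8   ]
 [ 0.4758  0.0334  8.8   ]
 [ 0.4642  0.0331  8.4   ]
 [ 0.4527  0.0335  8.9   ]]
22 dir deg -1.6545431651728189 y at axis 0.030009187183870408 y at outlet 0.033900031083162446
back yaw 2.8996604727895314 110 x back at y=.03 0.6540303096115357
```

Call:
drive_tool --plan '[[[0,0.08,0.1],[0,0,0]],[[0,0.18,0.1],[0,0,0]],[[0,0.28,0.1],[0,0,0]],[[0,0.36,0.1],[0,0,0]],[[0,0.385,0.1],[0,0,0]]]'

```text
time_s: 4.47
ee_pos: [0.4796, 0.0602, 0.2685]
eef_rot: [[0.999, 0.047, -0.003], [0.047, -0.999, -0.003], [-0.004, 0.003, -1.0]]
force: [-0.2, -0.4, -0.2]
opening: -0.003
grasp_force: 0.0
```

Call:
drive_tool --plan '[[[-0.001,0.01,0],[0,0,0]],[[-0.002,0.018,0],[0,0,0]],[[-0.003,0.025,0],[0,0,0]],[[-0.003,0.03,0],[0,0,0]],[[-0.003,0.03,0],[0,0,0]]]'

```text
time_s: 4.88
ee_pos: [0.4794, 0.0544, 0.2698]
eef_rot: [[0.999, 0.054, -0.002], [0.054, -0.999, 0.0], [-0.002, -0.0, -1.0]]
force: [-0.9, 2.5, -1.3]
opening: 0.001
grasp_force: 0.9
```

Call:
drive_tool --plan '[[[0,-0.1,0],[0,0,0]],[[0,-0.2,0],[0,0,0]],[[0,-0.3,0],[0,0,0]],[[0,-0.4,-0.1],[0,0,0]],[[0,-0.4,-0.1],[0,0,0]]]'

```text
time_s: 5.3
ee_pos: [0.4718, 0.2172, 0.3135]
eef_rot: [[0.998, 0.057, 0.004], [0.057, -0.998, 0.001], [0.004, -0.0, -1.0]]
force: [1.0, 0.0, 1.1]
opening: 0.0
grasp_force: 0.0
```

```bash
python3 look.py 3; python3 sp.py pics/t3.png
```

```text
[[ 0.5815  0.0311  7.7   ]
 [ 0.5696  0.0305  8.3   ]
 [ 0.5577  0.0273 13.3   ]
 [ 0.5459  0.0253 15.1   ]
 [ 0.5341  0.0266 15.4   ]
 [ 0.5223  0.0272  8.8   ]
 [ 0.5106  0.03    7.6   ]
 [ 0.499   0.0293  8.1   ]
 [ 0.4873  0.0297  8.4   ]
 [ 0.4758  0.0296  8.7   ]
 [ 0.4642  0.0288  8.8   ]
 [ 0.4527  0.029   8.7   ]]
25 dir deg 0.5137662136917289 y at axis 0.030146310205020156 y at outlet 0.028938434783223315
back yaw 2.889222036558936 110 x back at y=.03 0.6540271628976855
```

View pics/tc3.png

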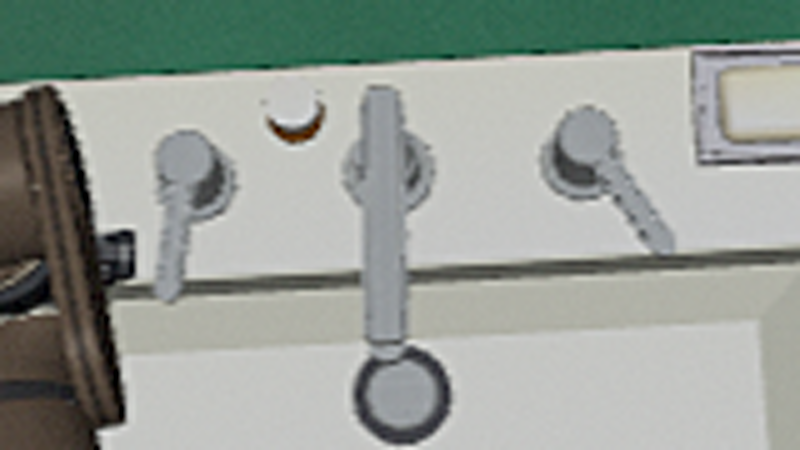

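The spout is still about 2.4° short: its centreline runs at 0.5° and the basin's yaw is 2.9°. I'll push it another 4 mm or so.

Call:
drive_tool --plan '[[[0,0.08,0.1],[0,0,0]],[[0,0.18,0.1],[0,0,0]],[[0,0.28,0.1],[0,0,0]],[[0,0.36,0.1],[0,0,0]],[[0,0.385,0.1],[0,0,0]]]'

```text
time_s: 5.82
ee_pos: [0.4791, 0.0546, 0.269]
eef_rot: [[0.999, 0.047, -0.002], [0.047, -0.999, -0.003], [-0.002, 0.003, -1.0]]
force: [-0.0, 0.2, 0.1]
opening: 0.001
grasp_force: 0.0
```

Call:
drive_tool --plan '[[[0,0.01,0],[0,0,0]],[[0,0.017,0],[0,0,0]],[[0,0.022,0],[0,0,0]],[[0,0.025,0],[0,0,0]],[[0,0.025,0],[0,0,0]]]'

```text
time_s: 6.23
ee_pos: [0.4798, 0.0506, 0.2699]
eef_rot: [[0.999, 0.054, -0.001], [0.054, -0.999, 0.0], [-0.001, -0.0, -1.0]]
force: [-1.0, 3.4, -1.0]
opening: 0.001
grasp_force: 1.4
```

Call:
drive_tool --plan '[[[0,-0.1,0],[0,0,0]],[[0,-0.2,0],[0,0,0]],[[0,-0.3,0],[0,0,0]],[[0,-0.4,-0.1],[0,0,0]],[[0,-0.4,-0.1],[0,0,0]]]'

```text
time_s: 6.65
ee_pos: [0.4725, 0.2132, 0.3138]
eef_rot: [[0.998, 0.057, 0.006], [0.057, -0.998, 0.001], [0.006, -0.0, -1.0]]
force: [0.5, 0.2, 1.2]
opening: -0.0
grasp_force: 0.0
```

```bash
python3 look.py 4; python3 sp.py pics/t4.png; python3 - <<'E'
from h import *
# waste centre by dark ring in the picture (rows 213-236)
for k in("top0","t4"):
    g=cv2.cvtColor(cv2.imread(f"pics/{k}.png"),cv2.COLOR_BGR2GRAY)[213:238,305:335]
    m=(g<130).astype(np.uint8);m[:,:4]=0
    c=np.vstack([x for x in cv2.findContours(m,0,2)[0] if len(x)>3]); e=cv2.minEnclosingCircle(c);print(k,e,plane("top",(e[0][0]+305,e[0][1]+213),.03))
E
```

```text
[[ 0.5815  0.0316  7.8   ]
 [ 0.5696  0.0302  8.5   ]
 [ 0.5577  0.0273 13.5   ]
 [ 0.5459  0.0256 14.7   ]
 [ 0.5341  0.0273 15.7   ]
 [ 0.5223  0.0277  9.    ]
 [ 0.5106  0.0272  7.2   ]
 [ 0.499   0.027   7.7   ]
 [ 0.4873  0.0263  8.6   ]
 [ 0.4757  0.0256  8.5   ]
 [ 0.4642  0.0243  8.8   ]
 [ 0.4527  0.0242  8.7   ]]
27 dir deg 3.1169900110289044 y at axis 0.030937150513031985 y at outlet 0.0236019986689985
back yaw 2.8940771402856424 110 x back at y=.03 0.654033352561946
top0 ((15.142857551574707, 10.619047164916992), 9.893522262573242) [0.4455 0.0242 0.03  ]
t4 ((14.5, 10.0), 10.594910621643066) [0.4476 0.0264 0.03  ]
```

Spout direction is 3.1° against a target of 2.9°, with the outlet at y = 0.0236 against 0.0234, so it's done. Next is the left lever.

```bash
python3 c.py .512 .123 .30; python3 c.py .512 .123 .178
```

```text
pos [0.4734 0.2114 0.3142] t 6.75 F [-0.5892 -1.2207  0.9651] frac [0.0836 0.2262 0.0362] mm 97.55224352406739
pos [0.4734 0.2114 0.3142] t 6.75 F [-0.5892 -1.2207  0.9651] frac [0.081  0.2262 0.3412] mm 166.91269069854417
```

Call:
drive_tool --plan '[[[0.04,0.1,0],[0,0,0]],[[0.08,0.2,0],[0,0,0]],[[0.085,0.226,0.03],[0,0,0]],[[0.085,0.226,0.03],[0,0,0]]]'

```text
time_s: 7.08
ee_pos: [0.5106, 0.1168, 0.2954]
eef_rot: [[0.999, 0.047, -0.003], [0.047, -0.999, -0.003], [-0.003, 0.002, -1.0]]
force: [-0.4, 0.1, -0.6]
opening: -0.001
grasp_force: 0.0
```

Call:
drive_tool --plan '[[[0,0,0.08],[0,0,0]],[[0,0,0.16],[0,0,0]],[[0,0,0.24],[0,0,0]],[[0,0,0.3],[0,0,0]],[[0,0,0.3],[0,0,0]]]'

```text
time_s: 7.5
ee_pos: [0.5062, 0.1202, 0.1717]
eef_rot: [[0.999, 0.052, -0.012], [0.052, -0.999, -0.001], [-0.012, 0.001, -1.0]]
force: [-1.5, 0.0, -0.2]
opening: -0.002
grasp_force: 0.0
```

Call:
drive_tool --plan '[[[0,0,0],[0,0,0]],[[0,0,0],[0,0,0]]]'

```text
time_s: 7.67
ee_pos: [0.5114, 0.1208, 0.18]
eef_rot: [[0.999, 0.052, 0.003], [0.052, -0.999, -0.0], [0.002, 0.0, -1.0]]
force: [0.9, 0.6, -0.2]
opening: -0.002
grasp_force: 0.0
```

```bash
python3 - <<'E'
from arc import *
s=monitor.observe();print(s["ee_pos"],s["force"])
arc((.5734,.1550),.06,[172,160,150,140,130,120,110,105,100,97,94,92.9,91.5],1,.0085,0)
E
```

```text
[0.5114 0.1208 0.18  ] [ 0.8728  0.564  -0.1595]
172 [0.5105 0.1388] frac [ 0.0002 -0.0449 -0.    ]
160 [0.5081 0.151 ] frac [-0.0044 -0.0757 -0.    ]
150 [0.5081 0.1619] frac [-0.0028 -0.1031 -0.    ]
140 [0.5103 0.1732] frac [ 0.0042 -0.1309 -0.    ]
130 [0.5149 0.1842] frac [ 0.017  -0.1579 -0.    ]
120 [0.5218 0.1945] frac [ 0.0357 -0.1827  0.    ]
110 [0.531  0.2034] frac [ 0.0598 -0.2037  0.0001]
105 [0.5364 0.2072] frac [ 0.0736 -0.2124  0.0001]
100 [0.5421 0.2104] frac [ 0.0884 -0.2197  0.0002]
97 [0.5458 0.2121] frac [ 0.0977 -0.2233  0.0002]
94 [0.5495 0.2135] frac [ 0.1072 -0.2264  0.0002]
92.9 [0.5509 0.2139] frac [ 0.1107 -0.2274  0.0002]
91.5 [0.552  0.2145] frac [ 0.1135 -0.2285  0.0002]
```

Call:
drive_tool --plan '[[[0,-0.045,0],[0,0,0]],[[-0.004,-0.076,0],[0,0,0]],[[-0.003,-0.103,0],[0,0,0]],[[0.004,-0.131,0],[0,0,0]],[[0.017,-0.158,0],[0,0,0]]]'

```text
time_s: 8.08
ee_pos: [0.5148, 0.1839, 0.1807]
eef_rot: [[0.999, 0.054, 0.003], [0.054, -0.999, -0.004], [0.003, 0.004, -1.0]]
force: [-0.6, -6.3, -0.3]
opening: -0.001
grasp_force: 2.3
```

Call:
drive_tool --plan '[[[0.019,-0.025,0],[0,0,0]],[[0.043,-0.046,0],[0,0,0]],[[0.057,-0.054,0],[0,0,0]],[[0.071,-0.062,0],[0,0,0]],[[0.081,-0.065,0],[0,0,0]]]'

```text
time_s: 8.5
ee_pos: [0.5453, 0.2124, 0.1794]
eef_rot: [[0.999, 0.053, 0.0], [0.053, -0.999, -0.0], [0.0, 0.0, -1.0]]
force: [-3.1, -2.4, 2.0]
opening: 0.001
grasp_force: 1.9
```

Call:
drive_tool --plan '[[[0.007,-0.002,0],[0,0,0]],[[0.01,-0.003,0],[0,0,0]],[[0.01,-0.003,0],[0,0,0]]]'

```text
time_s: 8.75
ee_pos: [0.5494, 0.2138, 0.1789]
eef_rot: [[0.999, 0.052, 0.001], [0.052, -0.999, 0.001], [0.001, -0.001, -1.0]]
force: [-2.3, -0.4, 1.7]
opening: -0.001
grasp_force: 0.8
```

```bash
python3 c.py .5509 .2139 .178; python3 look.py 5
```

```text
pos [0.5494 0.2138 0.1789] t 8.75 F [-2.3021 -0.3569  1.6981] frac [ 0.0037 -0.      0.0022] mm 1.7383761573638015
```

View pics/sc5.png

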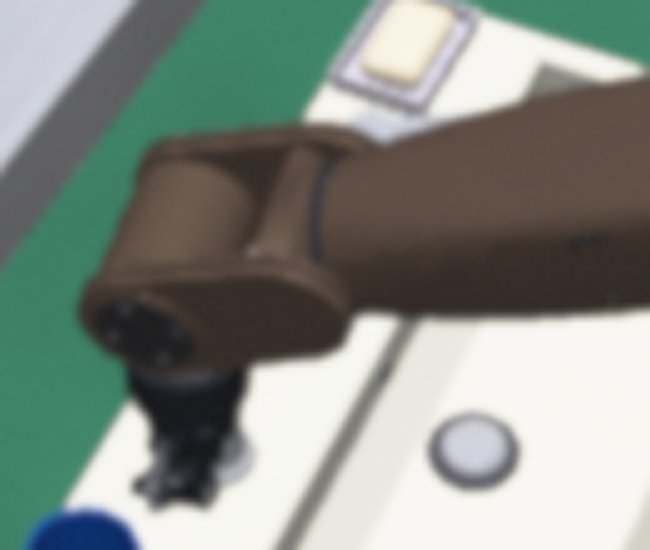

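The view shows the fingers behind the left lever at crop (180,480), short of the mug. I'll now push gently until the force rises against the stop.

Call:
drive_tool --plan '[[[0.003,0,0],[0,0,0]],[[0.005,0,0],[0,0,0]],[[0.005,0,0],[0,0,0]]]'

```text
time_s: 9.1
ee_pos: [0.5507, 0.214, 0.1785]
eef_rot: [[0.999, 0.052, -0.0], [0.052, -0.999, 0.001], [-0.0, -0.001, -1.0]]
force: [-4.5, 0.9, 2.5]
opening: -0.001
grasp_force: 1.7
```

Call:
drive_tool --plan '[[[0.003,0,0],[0,0,0]],[[0.005,0,0],[0,0,0]],[[0.005,0,0],[0,0,0]]]'

```text
time_s: 9.35
ee_pos: [0.5515, 0.2141, 0.1783]
eef_rot: [[0.999, 0.052, -0.005], [0.052, -0.999, 0.0], [-0.005, -0.001, -1.0]]
force: [-7.7, 0.4, 5.6]
opening: -0.002
grasp_force: 3.9
```

Call:
drive_tool --plan '[[[0.003,0,0],[0,0,0]],[[0.006,0,0],[0,0,0]],[[0.006,0,0],[0,0,0]]]'

```text
time_s: 9.6
ee_pos: [0.5518, 0.2141, 0.1783]
eef_rot: [[0.999, 0.052, -0.012], [0.052, -0.999, -0.001], [-0.012, 0.0, -1.0]]
force: [-15.2, -0.2, 9.2]
opening: -0.001
grasp_force: 7.5
```

Call:
drive_tool --plan '[[[0.002,0,0],[0,0,0]],[[0.004,0,0],[0,0,0]],[[0.004,0,0],[0,0,0]]]'

```text
time_s: 9.85
ee_pos: [0.5519, 0.2142, 0.1783]
eef_rot: [[0.998, 0.053, -0.016], [0.053, -0.999, -0.001], [-0.016, 0.001, -1.0]]
force: [-19.6, 0.0, 12.4]
opening: -0.002
grasp_force: 9.9
```

Call:
drive_tool --plan '[[[-0.03,0,0],[0,0,0]],[[-0.1,0,0],[0,0,0]],[[-0.12,0,-0.06],[0,0,0]],[[-0.12,0,-0.16],[0,0,0]],[[-0.12,0,-0.26],[0,0,0]]]'

```text
time_s: 10.27
ee_pos: [0.508, 0.211, 0.2814]
eef_rot: [[0.999, 0.052, -0.002], [0.052, -0.999, -0.001], [-0.002, 0.001, -1.0]]
force: [1.3, -0.5, -0.0]
opening: -0.002
grasp_force: 0.0
```

Call:
drive_tool --plan '[[[0,0,-0.1],[0,0,0]],[[0,0,-0.14],[0,0,0]],[[0,0.1,-0.14],[0,0,0]],[[0,0.2,-0.14],[0,0,0]],[[0,0.3,-0.14],[0,0,0]]]'

```text
time_s: 10.68
ee_pos: [0.516, 0.0905, 0.3392]
eef_rot: [[0.999, 0.054, 0.005], [0.054, -0.999, -0.001], [0.004, 0.001, -1.0]]
force: [0.9, -0.4, 0.3]
opening: -0.001
grasp_force: 0.0
```

Call:
drive_tool --plan '[[[0,0.1,0],[0,0,0]],[[0,0.2,0],[0,0,0]],[[0,0.3,0],[0,0,0]],[[0,0.4,0],[0,0,0]],[[0,0.465,0],[0,0,0]]]'

```text
time_s: 11.1
ee_pos: [0.5253, -0.0982, 0.3384]
eef_rot: [[0.999, 0.05, 0.003], [0.05, -0.999, -0.003], [0.002, 0.003, -1.0]]
force: [0.8, 0.0, 0.0]
opening: -0.004
grasp_force: 0.0
```

Call:
drive_tool --plan '[[[0,0,0],[0,0,0]],[[0,0,0],[0,0,0]]]'

```text
time_s: 11.27
ee_pos: [0.5253, -0.096, 0.3381]
eef_rot: [[0.999, 0.049, 0.001], [0.049, -0.999, -0.001], [0.001, 0.001, -1.0]]
force: [0.4, -0.3, -0.2]
opening: 0.0
grasp_force: 0.0
```

```bash
python3 c.py .514 -.093 .178; python3 - <<'E'
from arc import *
arc((.5860,-.0946),.06,[208],-1,.0085,.018)
E
```

```text
pos [ 0.5253 -0.096   0.3381] t 11.27 F [ 0.3909 -0.2569 -0.1734] frac [-0.0283 -0.009   0.4002] mm 160.51903853658
208 [ 0.5122 -0.0837] frac [-0.0312 -0.0323 -0.0001]
```

Call:
drive_tool --plan '[[[-0.032,-0.032,0],[0,0,0]],[[-0.032,-0.032,0.1],[0,0,0]],[[-0.032,-0.032,0.2],[0,0,0]],[[-0.032,-0.032,0.3],[0,0,0]],[[-0.032,-0.032,0.37],[0,0,0]]]'

```text
time_s: 11.68
ee_pos: [0.5102, -0.0801, 0.1869]
eef_rot: [[0.999, 0.054, -0.002], [0.054, -0.999, 0.001], [-0.002, -0.001, -1.0]]
force: [-0.2, 0.5, -0.1]
opening: -0.002
grasp_force: 0.0
```

Call:
drive_tool --plan '[[[0,0,0.03],[0,0,0]],[[0,0,0.03],[0,0,0]],[[0,0,0.03],[0,0,0]]]'

```text
time_s: 11.93
ee_pos: [0.5122, -0.0816, 0.1792]
eef_rot: [[0.999, 0.053, 0.001], [0.053, -0.999, -0.0], [0.001, 0.0, -1.0]]
force: [0.8, 0.0, 0.7]
opening: -0.003
grasp_force: 0.0
```

```bash
python3 - <<'E'
from arc import *
s=monitor.observe();print(s["ee_pos"],s["force"])
arc((.5860,-.0946),.06,[210,220,230,240,250,260,265,270,272.9],-1,.0085,0)
E
```

```text
[ 0.5122 -0.0816  0.1792] [0.7933 0.0143 0.6947]
210 [ 0.5208 -0.1017] frac [0.0189 0.0514 0.    ]
220 [ 0.5229 -0.1127] frac [0.0225 0.0791 0.0001]
230 [ 0.5272 -0.1236] frac [0.0318 0.1068 0.0001]
240 [ 0.5338 -0.1337] frac [0.047  0.1331 0.0001]
250 [ 0.5426 -0.1427] frac [0.0679 0.1565 0.0001]
260 [ 0.5534 -0.1498] frac [0.0938 0.1757 0.0002]
265 [ 0.5594 -0.1525] frac [0.1084 0.1833 0.0002]
270 [ 0.5657 -0.1546] frac [0.1239 0.1894 0.0002]
272.9 [ 0.5695 -0.1555] frac [0.1332 0.1922 0.0002]
```

Call:
drive_tool --plan '[[[0.019,0.051,0],[0,0,0]],[[0.023,0.079,0],[0,0,0]],[[0.032,0.107,0],[0,0,0]],[[0.047,0.133,0],[0,0,0]],[[0.068,0.157,0],[0,0,0]]]'

```text
time_s: 12.35
ee_pos: [0.542, -0.143, 0.1799]
eef_rot: [[0.999, 0.051, -0.0], [0.051, -0.999, 0.003], [-0.0, -0.003, -1.0]]
force: [-2.6, 5.6, 0.6]
opening: -0.001
grasp_force: 2.5
```

Call:
drive_tool --plan '[[[0.026,0.019,0],[0,0,0]],[[0.04,0.027,0],[0,0,0]],[[0.05,0.031,0],[0,0,0]],[[0.058,0.033,0],[0,0,0]],[[0.058,0.033,0],[0,0,0]]]'

```text
time_s: 12.77
ee_pos: [0.5664, -0.1557, 0.1791]
eef_rot: [[0.999, 0.052, 0.001], [0.052, -0.999, -0.001], [0.001, 0.001, -1.0]]
force: [-1.7, 0.9, 1.2]
opening: 0.005
grasp_force: 0.8
```

Call:
drive_tool --plan '[[[0.004,0.001,0],[0,0,0]],[[0.008,0.002,0],[0,0,0]],[[0.008,0.002,0],[0,0,0]]]'

```text
time_s: 13.02
ee_pos: [0.5693, -0.1562, 0.1789]
eef_rot: [[0.999, 0.052, 0.001], [0.052, -0.999, -0.001], [0.001, 0.001, -1.0]]
force: [-2.4, 0.2, 1.4]
opening: 0.001
grasp_force: 1.3
```

Call:
drive_tool --plan '[[[0.003,0,0],[0,0,0]],[[0.006,0,0],[0,0,0]],[[0.006,0,0],[0,0,0]]]'

```text
time_s: 13.27
ee_pos: [0.5709, -0.1563, 0.1788]
eef_rot: [[0.999, 0.053, -0.002], [0.053, -0.999, -0.001], [-0.002, 0.001, -1.0]]
force: [-6.7, 0.1, 4.4]
opening: -0.002
grasp_force: 3.0
```

Call:
drive_tool --plan '[[[0.004,0,0],[0,0,0]],[[0.006,0,0],[0,0,0]],[[0.006,0,0],[0,0,0]]]'

```text
time_s: 13.52
ee_pos: [0.5712, -0.1564, 0.1787]
eef_rot: [[0.999, 0.053, -0.009], [0.053, -0.999, -0.001], [-0.009, 0.0, -1.0]]
force: [-13.6, -0.7, 7.4]
opening: 0.002
grasp_force: 6.9
```

Call:
drive_tool --plan '[[[0.003,0,0],[0,0,0]],[[0.005,0,0],[0,0,0]],[[0.005,0,0],[0,0,0]]]'

```text
time_s: 13.77
ee_pos: [0.5714, -0.1564, 0.1786]
eef_rot: [[0.998, 0.054, -0.015], [0.054, -0.999, -0.0], [-0.015, -0.0, -1.0]]
force: [-20.3, -0.9, 11.4]
opening: 0.003
grasp_force: 10.0
```

At the stop. Now I'll back off, rise, move aside to the right and look.

Call:
drive_tool --plan '[[[-0.03,0,0],[0,0,0]],[[-0.11,0,0],[0,0,0]],[[-0.14,0,-0.07],[0,0,0]],[[-0.14,0,-0.17],[0,0,0]],[[-0.14,0,-0.26],[0,0,0]]]'

```text
time_s: 14.18
ee_pos: [0.5193, -0.1586, 0.2827]
eef_rot: [[0.999, 0.051, 0.001], [0.051, -0.999, 0.0], [0.001, 0.0, -1.0]]
force: [1.2, 0.5, 1.0]
opening: -0.002
grasp_force: 0.0
```

Call:
drive_tool --plan '[[[0,0,-0.1],[0,0,0]],[[0,0.1,-0.15],[0,0,0]],[[0,0.2,-0.15],[0,0,0]],[[0,0.3,-0.15],[0,0,0]],[[0,0.4,-0.15],[0,0,0]]]'

```text
time_s: 14.6
ee_pos: [0.5292, -0.3207, 0.3438]
eef_rot: [[0.999, 0.053, 0.005], [0.053, -0.999, -0.004], [0.005, 0.004, -1.0]]
force: [0.3, 0.3, -0.2]
opening: -0.0
grasp_force: 0.0
```

Call:
drive_tool --plan '[[[-0.05,0.1,0],[0,0,0]],[[-0.05,0.2,0],[0,0,0]],[[-0.05,0.3,0],[0,0,0]],[[-0.05,0.4,0],[0,0,0]],[[-0.05,0.4,0],[0,0,0]]]'

```text
time_s: 15.02
ee_pos: [0.5154, -0.4866, 0.3395]
eef_rot: [[0.999, 0.046, -0.0], [0.046, -0.999, -0.003], [-0.0, 0.003, -1.0]]
force: [-0.2, 1.0, -0.6]
opening: 0.001
grasp_force: 0.0
```

```bash
python3 look.py 6; python3 sp.py pics/t6.png | tail -2; python3 -c "
import cv2;t=cv2.imread('pics/t6.png')[140:290,200:430];cv2.imwrite('pics/f6.png',cv2.resize(t,None,fx=3.45,fy=3.45,interpolation=cv2.INTER_CUBIC))"
```

```text
27 dir deg 2.973637695796975 y at axis 0.030642570587883822 y at outlet 0.023645388131152155
back yaw 2.8907856008339863 110 x back at y=.03 0.6540518160088109
```

View pics/f6.png

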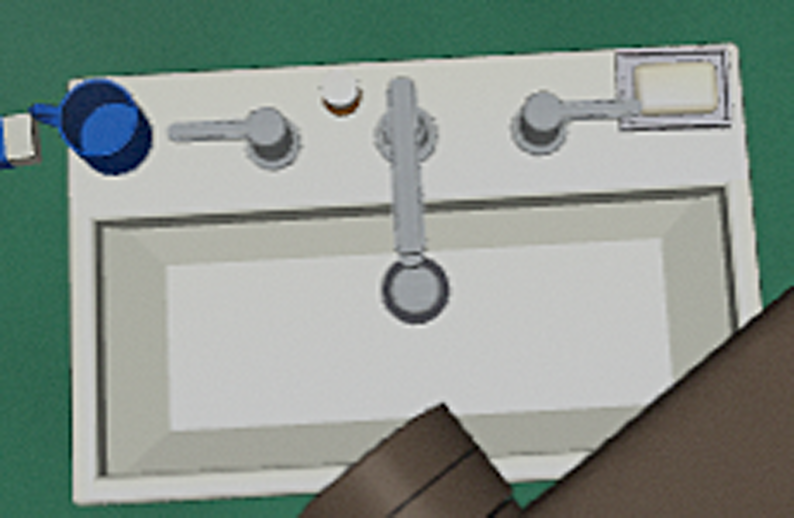

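The levers point straight left, from cap (270,130) to tip (172,131), and straight right, from cap (545,110) to tip (640,107). The spout, at (403,80) to (411,250), is in line with the waste at (415,290), and the toiletries look undisturbed.

```bash
python3 - <<'E'
import cv2
a,b=cv2.imread("pics/top0.png"),cv2.imread("pics/t6.png")
for n,(y0,y1,x0,x1) in dict(dish=(152,182,383,414),mug=(160,192,206,246),jar=(162,172,290,303),box=(170,195,160,205),brush=(212,264,165,182)).items(): print(n,cv2.absdiff(a,b)[y0:y1,x0:x1].mean().round(2))
from cell import ctrl
print(ctrl.hand_in())
E
```

```text
dish 3.32
mug 3.3
jar 3.31
box 3.05
brush 3.1
the job is handed in; nothing more can be done
None
```

I pushed the spout back to straight ahead, within about 0.1° of the basin's line and with its outlet over the waste. I then pushed the left and right levers shut against their stops, left the toiletries in place, and handed the job in at about 15 s.

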